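Build the seed-sieve tower on the shaker

TASK

Get the seed shaker ready for cleaning a batch: seat the dark steel catch pan in the shaker's socket, then nest the sieves on it with the finest mesh (white) lowest, the medium (blue) next and the coarsest (orange) uppermost, and close the tower with the black lid. Set each part down rather than dropping it, every one fully home and level, and do not disturb the seed jars, the clay pot or the tape roll.

Things in the scene. Friction and masses are not known exactly. Their poses are not given: they have to be found in the camera images.
- shaker_socket (a point): Socket mouth on the fixed sieve shaker (white housing 130 x 136 mm, 54 mm high, left or right on the table): an aluminium ring, 66 mm outer, 52 mm inner diameter, on a 92 mm plate that is 66 mm above the table; bore 14 mm deep. Point: on the axis at the ring's rim, 80 mm up; z up. A pan that is home rests its shoulder on the rim, origin 12 mm below this point.
- pan: Dark steel catch pan: round cup, closed floor, 44 mm high, 70 g. Top 32 mm: straight cylinder, 60 mm outer, 52 mm inner diameter (grasp across it). Under its shoulder, at 12 mm, a tapered spigot (48.8 mm diameter above, 41 mm at the foot) drops into the mouth below until the shoulder rests on that rim. Origin: centre of the spigot's underside, z up.
- fine_sieve: White sieve with the finest steel mesh (2 mm grid, looks nearly closed). Same shape, size and origin as the pan; 60 g. Nested home, its origin is 32 mm above that of the cup below.
- medium_sieve: Blue sieve with the medium steel mesh (4 mm grid). Same shape, size and origin as the pan; 60 g. Nested home, its origin is 32 mm above that of the cup below.
- coarse_sieve: Orange sieve with the coarsest steel mesh (8.5 mm grid, the table shows through). Same shape, size and origin as the pan; 60 g. Nested home, its origin is 32 mm above that of the cup below.
- sieve_lid: Black lid, 50 g: the pan's tapered spigot below, a 60 mm disc from 12 to 16 mm height, and on it an upright round red knob, 20 mm in diameter, from 16 to 42 mm height, to grasp it by. Origin: centre of the spigot's underside, z up; home, it is 32 mm above that of the sieve below.
- green_jar: Glass seed jar with a green lid, 52 mm diameter, 69 mm high, standing loose among the sieves; leave it. Origin: centre of its underside.
- red_jar: Glass seed jar with a red lid, 52 mm diameter, 69 mm high, standing loose among the sieves; leave it. Origin: centre of its underside.
- clay_pot: Terracotta-coloured pot, 68 mm rim diameter, 58 mm high, standing loose behind the sieves; leave it. Origin: centre of its underside.
- tape_roll: Roll of cream tape lying flat, 104 mm diameter, 25 mm high, on the side opposite the shaker; leave it. Origin: centre of its underside.
Mind the look-alikes: they are no part of the job. Of the things that look like the medium_sieve, the smaller one is meant. Leave any yellow look-alike of the coarse_sieve alone.

How it is judged:
By the outcome, as a careful person would: the job done as asked, in the order asked, and still so for the second after the job is handed in, with the robot touching nothing.
It also fails if it takes over 109 s, if anything falls off the work surface, if the arm or the gripper's body presses on something with over 40 N, if the wrist force passes 120 N, or if a joint passes its speed limit or range.

ROBOT

A 6-joint arm with a two-finger parallel gripper is mounted at the origin on the work surface; the furniture and walls round the work are solid. World frame = base frame: x ahead of the robot, y to its left, z up, the work surface at z = 0. Lengths are in m, angles in rad, forces in N, time in s.
With the tool pointing down it reaches from about 0.375 to 0.9 m from the base axis. Payload 3.1 kg.
Tool frame: the origin (TCP) lies at the centre of the arm's flange, where the gripper is bolted on; the fingertips stand 182 mm ahead of it and the grasp point (between the pads) lies 164 mm ahead of it; z points along the fingers, y is the line along which they close (so a half turn about z gives the same grasp; the last joint's range is limited). The gripper opens to 87 mm and grips with 3 to 60 N. Pads are 19 mm wide; open, the fingers measure 117 mm over their backs; the gripper's body (75 mm by 190 mm) begins 51 mm behind the grasp point.
Start: joints at [1.081, 0.527, 1.433, -0, 1.181, -0.178], TCP at [0.191, 0.595, 0.405] pointing down, gripper open.
Joint ranges: [-3.08, 3.08], [-0.75, 2.2], [0.22, 2.44], [-1.43, 4.57], [0, 2.65], [-2.85, 2.85]. Speed limits (rad/s): [2.79, 2.79, 3.14, 3.14, 3.14, 3.14].

INTERFACE

Orientations are given as a unit quaternion [x, y, z, w].
In Python, from rig import * gives the robot as it stands.
- The arm moves only by the tool move_arm, never from a script. Its argument "commands" is a list that holds one entry, the list of rows, each a list of 6 numbers: the shift along the tool's x, y, z in units of 40 mm (1.0 is 40 mm), then the turn, a rotation vector about the tool's x, y, z in rad. A call has 1 to 12 rows; each row is the pose to reach, as a shift and turn from the pose commanded when the call began, along the tool's axes at that moment; what a row does not reach only later rows make up. A row lasts 1/8 s, in which the tool goes at most 62.5 mm and 10.7 degrees, less where a joint would pass 70% of its speed; a pose out of reach is approached as far as the arm can. A call with a gripper value outside its range is refused whole. "claw" is the closure, from -1 (fully open) to 1 (shut), so that 0 is half open, set as the call begins (left out, the last holds). The fingers move at their own pace and stop on an object; "squeeze" is the grip in N (left out, the last holds). Time passes only in rows, so rows that repeat a pose let the fingers close. It gives the time, the measured TCP pose, the force, the opening and the grip force at its end, in the units of the state.
- get_obs(): the state, without advancing time (a new reading comes with each control period).
- camera(name): name is "side" or "top"; returns a dict with "pixels" (400x640x3 uint8, blue, green, red), "range_z" (400x640 float32, m along the optical axis (not along the pixel's ray), 0 where there is no reading), "camera_matrix" (3x3 intrinsics, pixels), "D" ([k1, k2, p1, p2, k3] as OpenCV has them; the pictures are not rectified), "extrinsics" (4x4, takes a point from world to camera coordinates). Camera axes: x right, y up, looking along -z (the intrinsics and any distortion apply to the point x, -y, -z); pixel columns grow to the right and rows downward; lengths in m; the calibration is good to about 2 mm. A picture is of the moment at which its call begins.
- hand_in(): hands the job in; it is judged then, once.
The state is a dict: "time": time; "q": joint angles; "joint_velocities": joint speeds; "joint_torque": joint torques, N m; "position": TCP position; "tool_rot": TCP orientation; "ft_force": force on the tool from outside, world axes, zero at the start; "moment": the same for the moment, N m; "grip_width": finger opening in m; "grip_force": force on a finger pad.
Only numpy, scipy, OpenCV 4.12 (cv2) and the standard library are available. Lean on these libraries where they do the work, as an engineer would, in place of code of your own. Each camera call takes 0.05 s, during which the arm holds its last target. There are 200 camera calls.

## Working session

There is one attempt and no reset: what is moved stays moved. The work goes in short steps, Python scripts to look and compute and a tool call to move; the robot and the scene stay as the last step left them, time stands still between calls to the robot, and variables do not carry over. Pictures are saved under pics/ and viewed, at most 14 in all, crops included, and the job is handed in when it is done.

Besides the shell and the picture viewer there is one more tool, called after "Call:" as name(argument=value, ...), one argument or row to a line, values as JSON. move_arm: Moves the arm, as the interface text tells. Its arguments: {"type":"object","properties":{"commands":{"type":"array","items":{"type":"array","items":{"type":"array","items":{"type":"number"}}}},"claw":{"type":"number"},"squeeze":{"type":"number"}},"required":["commands"]}

```bash
mkdir -p pics; ls
cat > h.py <<'E'
from rig import *
import numpy as np, cv2
def snap(n,f):
    c=camera(n); cv2.imwrite('pics/'+f+'.png',c['pixels']); np.savez('/tmp/'+f+'.npz',**{k:np.array(v) for k,v in c.items()}); return c
def cloud(c):
    d=c['range_z']; v,u=np.mgrid[0:400,0:640]
    p=cv2.undistortPoints(np.stack([u,v],-1).reshape(-1,1,2).astype(np.float64),c['camera_matrix'],c['D']).reshape(400,640,2)
    P=np.stack([p[...,0]*d,-p[...,1]*d,-d],-1)
    E=np.linalg.inv(c['extrinsics']); W=P@E[:3,:3].T+E[:3,3]; W[d==0]=np.nan; return W
E
python3 - <<'E'
from h import *
for n in('top','side'):
    c=snap(n,n+'0');print(n,c['extrinsics'].round(3).tolist(),c['camera_matrix'][0][0],c['D'])
print(get_obs())
E
```

```text
pics
top [[-0.019, -0.999, -0.027, 0.031], [0.992, -0.022, 0.126, -0.562], [-0.126, -0.024, 0.992, -0.925], [0.0, 0.0, 0.0, 1.0]] 393.86217478550344 [-0.00447432  0.          0.          0.          0.        ]
side [[0.943, -0.333, 0.009, -0.531], [0.162, 0.485, 0.859, -0.168], [-0.291, -0.809, 0.511, -0.93], [0.0, 0.0, 0.0, 1.0]] 364.358930717573 [-0.07551201  0.          0.          0.          0.        ]
{'time': 0.1, 'q': array([ 1.08149024e+00,  5.28390532e-01,  1.43376192e+00,  1.30264131e-06,
        1.18137199e+00, -1.78493528e-01]), 'joint_velocities': array([ 8.47334421e-04, -3.83445700e-03, -2.84863740e-03,  5.05957117e-04,
       -8.61533205e-05,  6.23405886e-04]), 'joint_torque': array([-9.66693078e-04, -4.40987849e+01, -1.77148139e+01,  6.34421431e-02,
        5.34038676e-02, -3.02278829e-05]), 'position': array([0.19097048, 0.59479567, 0.40386238]), 'tool_rot': array([ 1.54781666e-01,  9.87948229e-01, -9.12352710e-04, -3.17121788e-04]), 'ft_force': array([-0.08467249, -0.04119906, -0.87957565]), 'moment': array([-0.0262296 ,  0.01074894,  0.04193418]), 'grip_force': 0.0, 'grip_width': 0.08689754320025758}
```

View pics/top0.png

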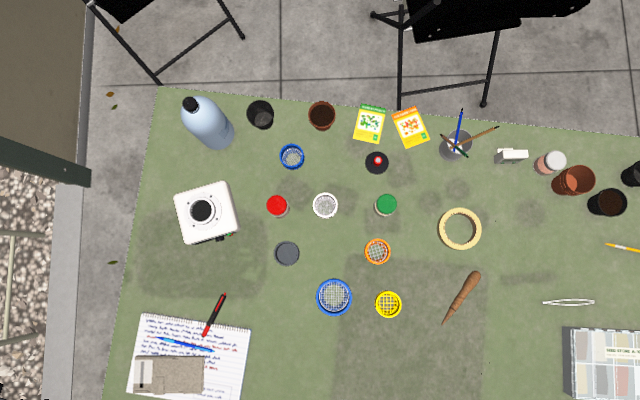

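View pics/side0.png

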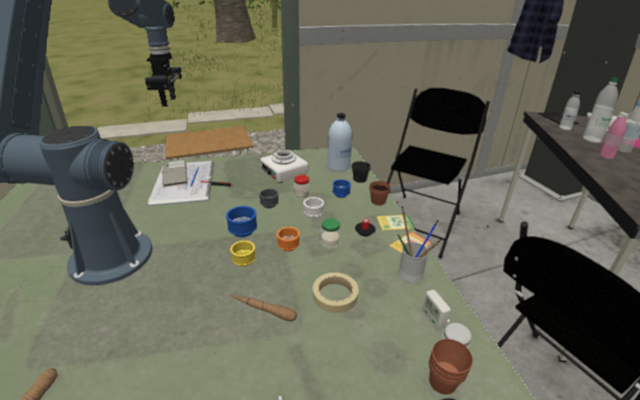

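Top view candidates:
- Blue: small at (292,156) and large at (334,296). The small one is meant.
- Orange (377,251) is the coarse sieve. Yellow (388,304) is the decoy.
- Pan: dark grey (287,253). The black pot at (260,113) is not it.
- White sieve (325,205), lid with red knob (377,161), shaker ring (201,211).

I'll confirm these in a crop and measure them.

```bash
cat >> h.py <<'E'
def circ(P):
    A=np.c_[2*P[:,:2],np.ones(len(P))]; s=np.linalg.lstsq(A,(P[:,:2]**2).sum(1),rcond=None)[0]
    return s[:2],np.sqrt(s[2]+s[:2]@s[:2])
def rim(W,uv,zlo,zhi,r=30):
    v,u=np.mgrid[0:400,0:640]; m=(abs(u-uv[0])<r)&(abs(v-uv[1])<r)&(W[...,2]>zlo)&(W[...,2]<zhi)
    P=W[m]; (x,y),R=cv2.minEnclosingCircle(P[:,:2].astype(np.float32)) if len(P)>3 else ((0,0),0)
    return len(P),np.round([x,y,R],4),np.round(np.median(P[:,2]),4) if len(P) else None, [a.round(4) for a in circ(P)] if len(P)>3 else None
E
python3 - <<'E'
from h import *
S={}
for n in('top','side'):
    S[n]=cloud(dict(np.load(f'/tmp/{n}0.npz')))
T=dict(top=dict(pan=(287,253),white=(325,205),blue=(292,156),orange=(377,251),lid=(377,161),sock=(201,211),green=(386,205),red=(277,205),yellow=(388,304),bigblue=(334,296),pot=(322,115),black=(260,113)),
 side=dict(pan=(268,198),white=(313,207),blue=(341,188),orange=(288,239),lid=(365,228),sock=(284,160)))
for n in T:
  for k,uv in T[n].items():
    lo,hi=(.037,.05)
    if k=='sock': lo,hi=.074,.09
    if k=='lid': lo,hi=.008,.024
    if k in('green','red'): lo,hi=.06,.08
    if k in('pot','bigblue','black'): lo,hi=.045,.09
    print(n,k,*rim(S[n],uv,lo,hi,18 if n=='top' else 16))
    if k=='lid': print(n,'knob',*rim(S[n],uv,.034,.05,18))
im=cv2.imread('pics/top0.png')[90:330,170:420]
cv2.imwrite('pics/crop0.png',cv2.resize(im,None,fx=2.5,fy=2.5,interpolation=cv2.INTER_CUBIC))
E
```

```text
top pan 145 [0.4527 0.1131 0.0303] 0.0436 [array([0.4528, 0.1129]), np.float64(0.0279)]
top white 134 [0.5673 0.0177 0.0303] 0.0431 [array([0.567 , 0.0176]), np.float64(0.0279)]
top blue 149 [0.6925 0.0982 0.0303] 0.043 [array([0.6922, 0.0982]), np.float64(0.0279)]
top orange 144 [ 0.453  -0.1051  0.0304] 0.0439 [array([ 0.4531, -0.105 ]), np.float64(0.0279)]
top lid 364 [ 0.6751 -0.1141  0.03  ] 0.0157 [array([ 0.6758, -0.1141]), np.float64(0.0225)]
top knob 53 [ 0.675  -0.1137  0.0102] 0.0417 [array([ 0.675 , -0.1138]), np.float64(0.0072)]
top sock 252 [0.5561 0.3088 0.0332] 0.079 [array([0.5557, 0.3088]), np.float64(0.0295)]
top green 331 [ 0.5636 -0.1277  0.024 ] 0.0686 [array([ 0.5634, -0.1274]), np.float64(0.0171)]
top red 328 [0.5667 0.1325 0.0241] 0.0686 [array([0.5663, 0.1322]), np.float64(0.0172)]
top yellow 157 [ 0.3298 -0.1258  0.0303] 0.044 [array([ 0.3298, -0.1257]), np.float64(0.0278)]
top bigblue 272 [0.3494 0.0015 0.042 ] 0.0609 [array([0.3501, 0.0009]), np.float64(0.0383)]
top pot 489 [0.7906 0.0209 0.0348] 0.0476 [array([0.7916, 0.0218]), np.float64(0.0244)]
top black 156 [0.7978 0.1747 0.0346] 0.0538 [array([0.7979, 0.1742]), np.float64(0.0331)]
side pan 122 [0.4498 0.1137 0.0333] 0.0434 [array([0.4522, 0.1133]), np.float64(0.0282)]
side white 126 [0.5664 0.0192 0.0322] 0.0436 [array([0.5667, 0.0179]), np.float64(0.0278)]
side blue 108 [0.7188 0.1231 0.067 ] 0.0439 [array([0.7001, 0.1028]), np.float64(0.0305)]
side orange 153 [ 0.4531 -0.1046  0.0317] 0.0438 [array([ 0.4529, -0.1052]), np.float64(0.0279)]
side lid 181 [ 0.6756 -0.1142  0.0301] 0.0172 [array([ 0.6752, -0.1141]), np.float64(0.0222)]
side knob 38 [ 0.6757 -0.1121  0.0107] 0.0421 [array([ 0.6758, -0.1136]), np.float64(0.0076)]
side sock 98 [0.5579 0.3101 0.0352] 0.0801 [array([0.5556, 0.3088]), np.float64(0.0296)]
```

View pics/crop0.png

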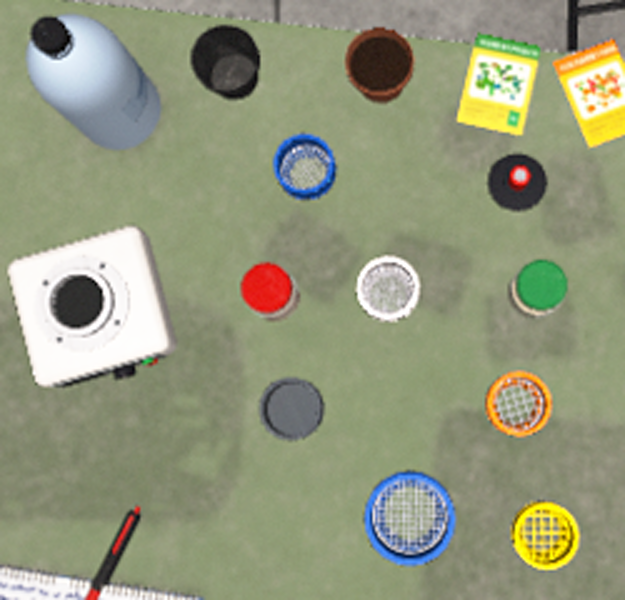

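The crop confirms the set: small blue (305,166), white (388,288), orange (518,403), pan (291,408), lid (517,180), with yellow and the big blue left alone. All of them stand upright, and the two cameras agree to about 1 mm. First I'll square the wrist to the world axes.

Call:
move_arm(
  commands=[
    [[0,0,0,0,0,-0.16],[0,0,0,0,0,-0.311],[0,0,0,0,0,-0.311],[0,0,0,0,0,-0.311]],
  ],
  claw=-1,
  squeeze=20,
)

```text
time: 0.6
position: [0.1911, 0.595, 0.4045]
tool_rot: [0.001, 1.0, -0.0, -0.0]
ft_force: [0.4, -0.6, -0.5]
grip_width: 0.0872
grip_force: 0.0
```

Run:
```python
from h import *
W=cloud(dict(np.load('/tmp/top0.npz')))
v,u=np.mgrid[0:400,0:640]
m=(u>170)&(u<240)&(v>85)&(v<155)&(W[...,2]>.02)
print('bottle',np.nanmin(W[m],0),np.nanmax(W[m],0))
```

```text
bottle [0.72187431 0.24984699 0.02047327] [0.80381452 0.33225961 0.21208052]
```

Call:
move_arm(
  commands=[
    [[-6.54,-12.05,0,0,0,0],[-6.54,-12.05,0,0,0,0],[-6.54,-12.05,0,0,0,0],[-6.54,-12.05,0,0,0,0],[-6.54,-12.05,1.5,0,0,0],[-6.54,-12.05,2.9,0,0,0],[-6.54,-12.05,2.9,0,0,0],[-6.54,-12.05,2.9,0,0,0],[-6.54,-12.05,2.9,0,0,0],[-6.54,-12.05,2.9,0,0,0],[-6.54,-12.05,2.9,0,0,0],[-6.54,-12.05,2.9,0,0,0]],
  ],
)

```text
time: 2.1
position: [0.4521, 0.1142, 0.2893]
tool_rot: [-0.001, 1.0, 0.0, 0.0]
ft_force: [1.4, 0.4, 0.2]
grip_width: 0.0867
grip_force: 0.0
```

Call:
move_arm(
  commands=[
    [[0,0,1.0,0,0,0],[0,0,1.8,0,0,0],[0,0,2.275,0,0,0],[0,0,2.275,0,0,0],[0,0,2.275,0,0,0]],
  ],
)

```text
time: 2.72
position: [0.4527, 0.114, 0.1987]
tool_rot: [-0.001, 1.0, 0.0, 0.001]
ft_force: [-0.3, 0.6, 0.5]
grip_width: 0.0868
grip_force: 0.0
```

Call:
move_arm(
  commands=[
    [[0,0,0,0,0,0],[0,0,0,0,0,0],[0,0,0,0,0,0],[0,0,0,0,0,0],[0,0,0,0,0,0],[0,0,0,0,0,0]],
  ],
  claw=1,
  squeeze=15,
)

```text
time: 3.48
position: [0.4529, 0.1131, 0.198]
tool_rot: [-0.0, 1.0, -0.0, 0.0]
ft_force: [-0.1, -0.5, 5.6]
grip_width: 0.0602
grip_force: 15.0
```

Call:
move_arm(
  commands=[
    [[0,0,-0.8,0,0,0],[0,0,-2.0,0,0,0],[0,0,-3.25,0,0,0],[-0.6,1.2,-3.25,0,0,0],[-1.3,2.4,-3.25,0,0,0],[-1.9,3.6,-3.25,0,0,0],[-2.4,4.5,-3.25,0,0,0],[-2.58,4.9,-3.25,0,0,0],[-2.58,4.9,-3.25,0,0,0],[-2.58,4.9,-3.25,0,0,0]],
  ],
)

```text
time: 4.72
position: [0.5551, 0.3079, 0.3272]
tool_rot: [0.0, 1.0, -0.001, -0.001]
ft_force: [-0.1, -0.8, -0.5]
grip_width: 0.0599
grip_force: 15.0
```

Run:
```python
from h import *
c=snap('side','s1'); cv2.imwrite('pics/s1c.png',cv2.resize(c['pixels'][60:220,210:410],None,fx=3,fy=3))
o=get_obs();print(o['position'],o['tool_rot'],o['ft_force'],o['moment'])
```

```text
[0.5552383  0.30772114 0.32740069] [ 4.77292714e-04  9.99999148e-01 -5.87593108e-04 -1.06334740e-03] [-0.38878748 -0.10373532 -0.20546049] [0.02285334 0.01956892 0.00657821]
```

View pics/s1c.png

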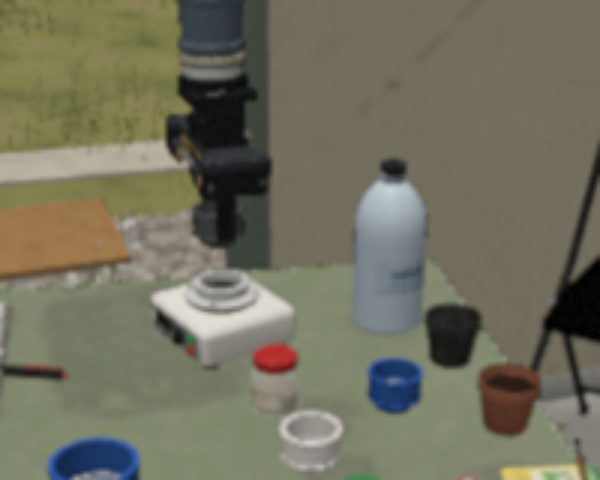

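The pan is held level over the ring (crop ~(218,285)). Lowering it now.

Call:
move_arm(
  commands=[
    [[0,0.02,0.5,0,0,0],[0,0.02,0.9,0,0,0],[0,0.02,1.1,0,0,0],[0,0.02,1.3,0,0,0],[0,0.02,1.4,0,0,0],[0,0.02,1.48,0,0,0],[0,0.02,1.52,0,0,0],[0,0.02,1.55,0,0,0],[0,0.02,1.55,0,0,0],[0,0.02,1.55,0,0,0]],
  ],
)

```text
time: 6.02
position: [0.556, 0.31, 0.2661]
tool_rot: [-0.0, 1.0, 0.0, 0.0]
ft_force: [-0.4, -0.6, 1.0]
grip_width: 0.0595
grip_force: 15.0
```

Call:
move_arm(
  commands=[
    [[0,0,0.02,0,0,0],[0,0,0.04,0,0,0],[0,0,0.04,0,0,0]],
  ],
)

```text
time: 6.4
position: [0.556, 0.31, 0.2661]
tool_rot: [-0.0, 1.0, 0.0, 0.0]
ft_force: [-2.9, 0.4, 9.9]
grip_width: 0.0597
grip_force: 15.0
```

Call:
move_arm(
  commands=[
    [[0,0,0,0,0,0],[0,0,0,0,0,0],[0,0,0,0,0,0],[0,0,0,0,0,0],[0,0,-0.5,0,0,0],[0,0,-1.5,0,0,0],[0,0,-2.5,0,0,0],[0,0,-2.5,0,0,0]],
  ],
  claw=-1,
)

```text
time: 7.4
position: [0.557, 0.3104, 0.3679]
tool_rot: [-0.0, 1.0, 0.001, 0.004]
ft_force: [0.3, 0.2, -0.0]
grip_width: 0.0869
grip_force: 0.0
```

Run:
```python
from h import *
for n,uv in(('top',(201,211)),('side',(284,150))):
    c=snap(n,n+'1'); W=cloud(c); print(n,*rim(W,uv,.094,.125,22))
    v,u=np.mgrid[0:400,0:640]; m=(abs(u-uv[0])<22)&(abs(v-uv[1])<22)&(W[...,2]>.105)&(W[...,2]<.12)&(np.hypot(W[...,0]-.5555,W[...,1]-.309)<.035)
    P=W[m]; print(np.linalg.lstsq(np.c_[P[:,:2]-[.5555,.309],np.ones(len(P))],P[:,2],rcond=None)[0],len(P))
print(get_obs()['position'],get_obs()['ft_force'])
```

```text
top 70 [0.544  0.3139 0.0272] 0.1102 [array([0.5539, 0.3088]), np.float64(0.0266)]
[0.06329276 0.00225633 0.11241343] 51
side 165 [0.5531 0.3112 0.0331] 0.1062 [array([0.5551, 0.3099]), np.float64(0.0277)]
[-0.00493186 -0.01598127  0.11033088] 96
[0.55571892 0.30983733 0.36414304] [-0.24491092 -1.30624891 -0.3607244 ]
```

Call:
move_arm(
  commands=[
    [[-0.1,-1.4,0,0,0,0],[-0.2,-2.9,0,0,0,0],[-0.275,-4.4,0,0,0,0],[-0.275,-5.8,0,0,0,0],[-0.275,-7.3,0.8,0,0,0],[-0.275,-7.3,1.6,0,0,0],[-0.275,-7.3,1.6,0,0,0],[-0.275,-7.3,2.4,0,0,0],[-0.275,-7.3,3.4,0,0,0],[-0.275,-7.3,4.16,0,0,0],[-0.275,-7.3,4.16,0,0,0],[-0.275,-7.3,4.16,0,0,0]],
  ],
)

```text
time: 9.0
position: [0.5676, 0.0185, 0.1989]
tool_rot: [-0.001, 1.0, -0.0, 0.001]
ft_force: [-0.5, 0.0, -0.1]
grip_width: 0.0872
grip_force: 0.0
```

Call:
move_arm(
  commands=[
    [[0,0,0,0,0,0],[0,0,0,0,0,0],[0,0,0,0,0,0],[0,0,0,0,0,0],[0,0,0,0,0,0],[0,0,0,0,0,0]],
  ],
  claw=1,
)

```text
time: 9.75
position: [0.5672, 0.0179, 0.1982]
tool_rot: [-0.0, 1.0, -0.0, 0.0]
ft_force: [-0.6, -0.4, 5.7]
grip_width: 0.0598
grip_force: 15.0
```

Call:
move_arm(
  commands=[
    [[0,0,-0.8,0,0,0],[0,0,-2.0,0,0,0],[0,0,-3.3,0,0,0],[0.1,1.2,-3.8,0,0,0],[0.2,2.4,-3.8,0,0,0],[0.28,3.6,-3.8,0,0,0],[0.28,4.8,-3.8,0,0,0],[0.28,6.0,-3.8,0,0,0],[0.28,6.9,-3.8,0,0,0],[0.28,7.3,-3.8,0,0,0],[0.28,7.3,-3.8,0,0,0],[0.28,7.3,-3.8,0,0,0]],
  ],
)

```text
time: 11.25
position: [0.5559, 0.3086, 0.3494]
tool_rot: [0.0, 1.0, -0.001, -0.0]
ft_force: [0.5, -0.8, -1.3]
grip_width: 0.0599
grip_force: 15.0
```

Call:
move_arm(
  commands=[
    [[0,0,0.4,0,0,0],[0,0,0.7,0,0,0],[0,0,0.9,0,0,0],[0,0,1.05,0,0,0],[0,0,1.15,0,0,0],[0,0,1.23,0,0,0],[0,0,1.28,0,0,0],[0,0,1.31,0,0,0],[0,0,1.33,0,0,0],[0,0,1.33,0,0,0]],
  ],
)

```text
time: 12.5
position: [0.5557, 0.31, 0.2982]
tool_rot: [-0.0, 1.0, 0.0, 0.0]
ft_force: [-2.3, -0.7, 6.2]
grip_width: 0.0598
grip_force: 15.0
```

Call:
move_arm(
  commands=[
    [[0,0,0.01,0,0,0],[0,0,0.01,0,0,0],[0,0,0.01,0,0,0],[0,0,0.01,0,0,0],[0,0,-0.5,0,0,0],[0,0,-1.5,0,0,0],[0,0,-2.3,0,0,0],[0,0,-2.3,0,0,0]],
  ],
  claw=-1,
)

```text
time: 13.5
position: [0.5565, 0.3103, 0.3915]
tool_rot: [-0.0, 1.0, 0.001, 0.003]
ft_force: [0.4, 0.7, 0.4]
grip_width: 0.0868
grip_force: 0.0
```

```bash
cat >> h.py <<'E'
def tower(z,tag):
    c=snap('side','side'+tag); W=cloud(c)
    m=(W[...,2]>z-.006)&(W[...,2]<z+.006)&(np.hypot(W[...,0]-.5555,W[...,1]-.309)<.036); P=W[m]
    print(len(P),'centre',circ(P),'plane',np.linalg.lstsq(np.c_[P[:,:2]-[.5555,.309],np.ones(len(P))],P[:,2],rcond=None)[0].round(4))
    o=get_obs();print(o['time'],o['position'])
E
python3 -c "
from h import *
tower(.144,'2')"
```

```text
88 centre (array([0.5552085, 0.3093095]), np.float64(0.0282601222392888)) plane [0.0071 0.0065 0.1435]
13.55 [0.55586277 0.30997724 0.38947985]
```

Call:
move_arm(
  commands=[
    [[0,-1.4,0,0,0,0],[-0.4,-2.9,0,0,0,0],[-1.4,-4.0,0,0,0,0],[-2.4,-5.0,0,0,0,0],[-3.42,-5.29,0.8,0,0,0],[-3.42,-5.29,2.0,0,0,0],[-3.42,-5.29,2.2,0,0,0],[-3.42,-5.29,3.0,0,0,0],[-3.42,-5.29,4.0,0,0,0],[-3.42,-5.29,4.77,0,0,0],[-3.42,-5.29,4.77,0,0,0],[-3.42,-5.29,4.77,0,0,0]],
  ],
)

```text
time: 15.05
position: [0.6931, 0.0987, 0.1994]
tool_rot: [-0.0, 1.0, -0.0, 0.001]
ft_force: [0.1, 0.5, 0.4]
grip_width: 0.0871
grip_force: 0.0
```

Call:
move_arm(
  commands=[
    [[0,0,0,0,0,0],[0,0,0,0,0,0],[0,0,0,0,0,0],[0,0,0,0,0,0],[0,0,0,0,0,0],[0,0,0,0,0,0]],
  ],
  claw=1,
)

```text
time: 15.8
position: [0.6927, 0.0984, 0.1983]
tool_rot: [-0.0, 1.0, 0.0, 0.0]
ft_force: [-0.5, 0.3, 5.6]
grip_width: 0.0603
grip_force: 15.0
```

Call:
move_arm(
  commands=[
    [[0,0,-0.8,0,0,0],[0,0,-2.0,0,0,0],[0,0,-3.3,0,0,0],[0.8,0.4,-4.4,0,0,0],[1.8,1.2,-4.6,0,0,0],[2.6,2.2,-4.6,0,0,0],[3.2,3.3,-4.6,0,0,0],[3.42,4.4,-4.6,0,0,0],[3.42,5.1,-4.6,0,0,0],[3.42,5.29,-4.6,0,0,0],[3.42,5.29,-4.6,0,0,0],[3.42,5.29,-4.6,0,0,0]],
  ],
)

```text
time: 17.3
position: [0.556, 0.3087, 0.3814]
tool_rot: [0.001, 1.0, -0.0, -0.0]
ft_force: [-0.6, 0.7, -0.3]
grip_width: 0.0603
grip_force: 15.0
```

Call:
move_arm(
  commands=[
    [[0,0,0.4,0,0,0],[0,0,0.7,0,0,0],[0,0,0.9,0,0,0],[0,0,1.05,0,0,0],[0,0,1.15,0,0,0],[0,0,1.23,0,0,0],[0,0,1.28,0,0,0],[0,0,1.31,0,0,0],[0,0,1.33,0,0,0],[0,0,1.33,0,0,0]],
  ],
)

```text
time: 18.55
position: [0.5557, 0.31, 0.3303]
tool_rot: [-0.0, 1.0, 0.0, 0.001]
ft_force: [-2.5, -1.7, 6.7]
grip_width: 0.0604
grip_force: 15.0
```

Seated at 0.330, as expected. Releasing; commanded z is now 0.3288.

Call:
move_arm(
  commands=[
    [[0,0,0.01,0,0,0],[0,0,0.01,0,0,0],[0,0,0.01,0,0,0],[0,0,0.01,0,0,0],[0,0,-0.5,0,0,0],[0,0,-1.5,0,0,0],[0,0,-2.0,0,0,0],[0,0,-2.0,0,0,0]],
  ],
  claw=-1,
)

```text
time: 19.55
position: [0.5562, 0.3101, 0.4104]
tool_rot: [-0.0, 1.0, 0.001, 0.002]
ft_force: [0.4, 1.0, -0.6]
grip_width: 0.0877
grip_force: 0.0
```

```bash
python3 -c "
from h import *
tower(.176,'3')"
```

```text
88 centre (array([0.55518921, 0.30945184]), np.float64(0.027773158284302876)) plane [ 0.008  -0.0099  0.1755]
19.6 [0.55571289 0.30991905 0.40876109]
```

Call:
move_arm(
  commands=[
    [[0.2,-1.4,0,0,0,0],[0.5,-2.9,0,0,0,0],[0.9,-4.3,0,0,0,0],[1.3,-5.7,0,0,0,0],[1.7,-7.1,0,0,0,0],[2.1,-8.5,0.4,0,0,0],[2.5,-9.8,1.2,0,0,0],[2.57,-10.37,2.2,0,0,0],[2.57,-10.37,2.6,0,0,0],[2.57,-10.37,2.6,0,0,0]],
  ],
)

```text
time: 20.85
position: [0.452, -0.1049, 0.3024]
tool_rot: [0.0, 1.0, 0.001, -0.003]
ft_force: [0.7, -0.3, 1.0]
grip_width: 0.0871
grip_force: 0.0
```

Call:
move_arm(
  commands=[
    [[0,0,1.0,0,0,0],[0,0,2.0,0,0,0],[0,0,2.67,0,0,0],[0,0,2.67,0,0,0],[0,0,2.67,0,0,0]],
  ],
)

```text
time: 21.48
position: [0.4534, -0.1047, 0.1986]
tool_rot: [-0.0, 1.0, -0.0, 0.001]
ft_force: [-0.4, -0.4, 0.4]
grip_width: 0.0867
grip_force: 0.0
```

Call:
move_arm(
  commands=[
    [[0,0,0,0,0,0],[0,0,0,0,0,0],[0,0,0,0,0,0],[0,0,0,0,0,0],[0,0,0,0,0,0],[0,0,0,0,0,0]],
  ],
  claw=1,
)

```text
time: 22.22
position: [0.4531, -0.105, 0.1981]
tool_rot: [-0.0, 1.0, -0.0, 0.0]
ft_force: [-0.5, 0.4, 6.3]
grip_width: 0.0605
grip_force: 15.0
```

Call:
move_arm(
  commands=[
    [[0,0,-0.8,0,0,0],[0,0,-2.0,0,0,0],[0,0,-3.3,0,0,0],[-0.1,0.5,-4.5,0,0,0],[-0.4,1.7,-5.2,0,0,0],[-0.7,3.0,-5.4,0,0,0],[-1.0,4.3,-5.4,0,0,0],[-1.4,5.6,-5.4,0,0,0],[-1.8,6.9,-5.4,0,0,0],[-2.2,8.2,-5.4,0,0,0],[-2.5,9.4,-5.4,0,0,0],[-2.57,10.1,-5.4,0,0,0]],
  ],
)

```text
time: 23.72
position: [0.5558, 0.3015, 0.4128]
tool_rot: [-0.001, 1.0, 0.0, -0.0]
ft_force: [0.1, -1.2, -0.2]
grip_width: 0.0606
grip_force: 15.0
```

Call:
move_arm(
  commands=[
    [[0,0.27,0,0,0,0],[0,0.27,0,0,0,0],[0,0.27,0,0,0,0]],
  ],
)

```text
time: 24.1
position: [0.5557, 0.3087, 0.4136]
tool_rot: [0.0, 1.0, -0.0, -0.0]
ft_force: [-0.3, 0.1, -0.7]
grip_width: 0.0602
grip_force: 15.0
```

Call:
move_arm(
  commands=[
    [[0,0,0.4,0,0,0],[0,0,0.7,0,0,0],[0,0,0.9,0,0,0],[0,0,1.05,0,0,0],[0,0,1.15,0,0,0],[0,0,1.23,0,0,0],[0,0,1.28,0,0,0],[0,0,1.31,0,0,0],[0,0,1.33,0,0,0],[0,0,1.33,0,0,0]],
  ],
)

```text
time: 25.35
position: [0.5558, 0.31, 0.3622]
tool_rot: [-0.0, 1.0, 0.0, 0.001]
ft_force: [-2.0, -0.8, 5.3]
grip_width: 0.0602
grip_force: 15.0
```

Call:
move_arm(
  commands=[
    [[0,0,0.01,0,0,0],[0,0,0.01,0,0,0],[0,0,0.01,0,0,0],[0,0,0.01,0,0,0],[0,0,-0.5,0,0,0],[0,0,-1.2,0,0,0],[0,0,-1.6,0,0,0],[0,0,-1.6,0,0,0]],
  ],
  claw=-1,
)

```text
time: 26.35
position: [0.556, 0.31, 0.4258]
tool_rot: [-0.0, 1.0, 0.0, 0.001]
ft_force: [0.1, 1.1, -0.2]
grip_width: 0.087
grip_force: 0.0
```

```bash
python3 -c "
from h import *
tower(.208,'4')"
```

```text
65 centre (array([0.55403204, 0.30830504]), np.float64(0.02733447698647785)) plane [-0.008   0.0193  0.2057]
26.4 [0.55566414 0.30988805 0.42461537]
```

Call:
move_arm(
  commands=[
    [[0,-1.4,0,0,0,0],[-0.2,-2.9,0,0,0,0],[-0.7,-4.3,0,0,0,0],[-1.2,-5.7,0,0,0,0],[-1.7,-7.1,0,0,0,0],[-2.2,-8.5,0.4,0,0,0],[-2.7,-9.8,1.2,0,0,0],[-2.985,-10.59,2.2,0,0,0],[-2.985,-10.59,3.0,0,0,0],[-2.985,-10.59,3.0,0,0,0],[-2.985,-10.59,3.0,0,0,0]],
  ],
  claw=-0.2,
)

```text
time: 27.78
position: [0.6754, -0.1133, 0.3049]
tool_rot: [-0.0, 1.0, -0.0, 0.0]
ft_force: [-0.2, -0.0, 0.1]
grip_width: 0.0519
grip_force: 0.0
```

Call:
move_arm(
  commands=[
    [[0,0,0.8,0,0,0],[0,0,1.6,0,0,0],[0,0,2.2,0,0,0],[0,0,2.55,0,0,0],[0,0,2.6,0,0,0],[0,0,2.6,0,0,0],[0,0,2.6,0,0,0]],
  ],
)

```text
time: 28.65
position: [0.6758, -0.1138, 0.2019]
tool_rot: [-0.0, 1.0, -0.0, 0.001]
ft_force: [-0.0, 0.4, 0.1]
grip_width: 0.0524
grip_force: 0.0
```

Call:
move_arm(
  commands=[
    [[0,0,0,0,0,0],[0,0,0,0,0,0],[0,0,0,0,0,0],[0,0,0,0,0,0],[0,0,0,0,0,0],[0,0,0,0,0,0],[0,0,0,0,0,0]],
  ],
  claw=1,
)

```text
time: 29.52
position: [0.6752, -0.1136, 0.2005]
tool_rot: [-0.0, 1.0, -0.0, -0.0]
ft_force: [-0.3, 0.5, -0.9]
grip_width: 0.0197
grip_force: 15.0
```

Call:
move_arm(
  commands=[
    [[0,0,-0.8,0,0,0],[0,0,-2.0,0,0,0],[0,0,-3.3,0,0,0],[0.3,0.5,-4.6,0,0,0],[0.8,1.7,-5.6,0,0,0],[1.3,3.0,-6.0,0,0,0],[1.8,4.3,-6.0,0,0,0],[2.3,5.6,-6.0,0,0,0],[2.7,6.9,-6.0,0,0,0],[2.985,8.2,-6.0,0,0,0],[2.985,9.4,-6.0,0,0,0],[2.985,10.2,-6.0,0,0,0]],
  ],
)

```text
time: 31.02
position: [0.555, 0.2966, 0.4405]
tool_rot: [-0.001, 1.0, 0.0, -0.0]
ft_force: [-0.1, -0.2, -0.9]
grip_width: 0.0194
grip_force: 15.0
```

Call:
move_arm(
  commands=[
    [[0,0.39,0,0,0,0],[0,0.39,0,0,0,0],[0,0.39,0,0,0,0],[0,0.39,0,0,0,0]],
  ],
)

```text
time: 31.52
position: [0.5561, 0.3086, 0.4406]
tool_rot: [0.001, 1.0, -0.0, -0.0]
ft_force: [0.4, -0.2, -0.4]
grip_width: 0.0196
grip_force: 15.0
```

Run:
```python
from h import *
c=snap('side','s5'); cv2.imwrite('pics/s5c.png',cv2.resize(c['pixels'][60:220,210:410],None,fx=3.5,fy=3.5))
```

```text
(no output)
```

View pics/s5c.png

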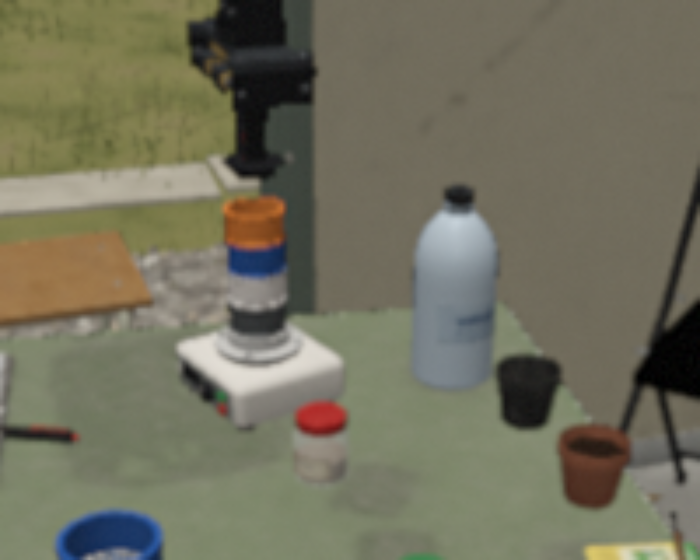

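The tower (crop 255,200–350) stands straight in the order dark, white, blue, orange, and the lid is held level above it at (255,162). Lowering the lid.

Call:
move_arm(
  commands=[
    [[0,0,0.4,0,0,0],[0,0,0.6,0,0,0],[0,0,0.75,0,0,0],[0,0,0.87,0,0,0],[0,0,0.95,0,0,0],[0,0,1.02,0,0,0],[0,0,1.07,0,0,0],[0,0,1.1,0,0,0],[0,0,1.12,0,0,0],[0,0,1.12,0,0,0]],
  ],
)

```text
time: 32.83
position: [0.5558, 0.31, 0.3964]
tool_rot: [-0.0, 1.0, 0.0, 0.0]
ft_force: [-1.5, 0.2, 3.4]
grip_width: 0.0196
grip_force: 15.0
```

Contact at 0.3964, as expected. Releasing and backing off upward.

Call:
move_arm(
  commands=[
    [[0,0,0.01,0,0,0],[0,0,0.01,0,0,0],[0,0,0.01,0,0,0],[0,0,0.01,0,0,0],[0,0,-0.4,0,0,0],[0,0,-1.2,0,0,0],[0,0,-2.2,0,0,0],[0.5,-1.2,-2.2,0,0,0],[1.0,-2.5,-2.2,0,0,0],[1.5,-4.0,-2.2,0,0,0],[1.5,-4.0,-2.2,0,0,0],[1.5,-4.0,-2.2,0,0,0]],
  ],
  claw=-0.2,
)

```text
time: 34.33
position: [0.4962, 0.1499, 0.485]
tool_rot: [0.0, 1.0, 0.0, 0.001]
ft_force: [-0.4, 0.2, 0.6]
grip_width: 0.0522
grip_force: 0.0
```

Run:
```python
from h import *
tower(.212,'6'); tower(.24,'7')
c=cv2.imread('pics/side7.png'); a=cv2.resize(c[80:240,210:410],None,fx=3,fy=3)
cv2.imwrite('pics/s7c.png',a)
W=cloud(dict(np.load('/tmp/side7.npz')))
for k,uv,lo,hi in(('pot',(379,187),.045,.07),('green',(330,226),.06,.08),('red',(302,181),.06,.08)): print(k,rim(W,uv,lo,hi,14)[3])
```

```text
94 centre (array([0.55436444, 0.30622602]), np.float64(0.02223558054712189)) plane [0.0117 0.0548 0.212 ]
34.375 [0.49630361 0.1504655  0.48472676]
11 centre (array([0.55587129, 0.30794892]), np.float64(0.006650346845235372)) plane [-0.0306  0.2106  0.2376]
34.425 [0.49630787 0.15080284 0.48440377]
pot [array([0.7912, 0.0227]), np.float64(0.0292)]
green [array([ 0.5626, -0.1294]), np.float64(0.018)]
red [array([0.5663, 0.1306]), np.float64(0.0179)]
```

View pics/s7c.png

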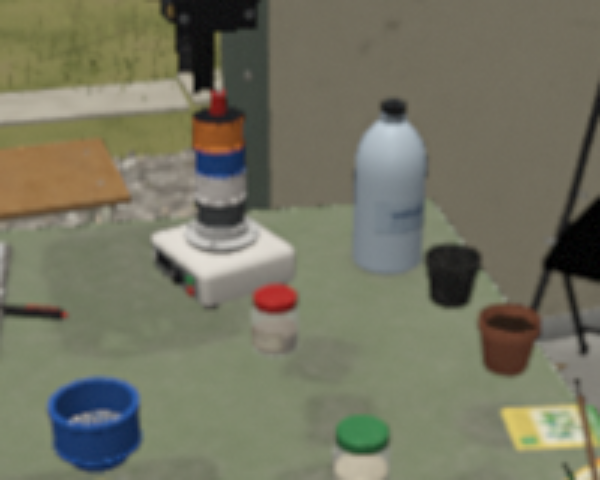

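The tower is closed, with the red knob at (218,102). I'll check the lid's level from the top camera before handing in.

Run:
```python
from h import *
W=cloud(snap('top','top8'))
r=np.hypot(W[...,0]-.5555,W[...,1]-.309); m=(W[...,2]>.2)&(W[...,2]<.222)&(r>.012)&(r<.028); P=W[m]
print(len(P),np.linalg.lstsq(np.c_[P[:,:2]-[.5555,.309],np.ones(len(P))],P[:,2],rcond=None)[0].round(4),P[:,2].std())
m=(W[...,2]>.205)&(W[...,2]<.22)&(r<.04); print(cv2.minEnclosingCircle(W[m][:,:2].astype(np.float32)))
```

```text
0 [0. 0. 0.] nan
((0.0, 0.0), 0.0)
  ret = _var(a, axis=axis, dtype=dtype, out=out, ddof=ddof,
  arrmean = um.true_divide(arrmean, div, out=arrmean,
  ret = ret.dtype.type(ret / rcount)
```

Call:
move_arm(
  commands=[
    [[0.3,-1.5,0,0,0,0],[0.6,-3.0,0,0,0,0],[0.9,-4.5,0,0,0,0],[1.1,-6.0,0,0,0,0],[1.1,-7.0,0,0,0,0],[1.1,-7.0,0,0,0,0]],
  ],
)

```text
time: 35.22
position: [0.4529, -0.1321, 0.4838]
tool_rot: [0.001, 1.0, -0.0, 0.0]
ft_force: [-0.3, 0.1, 1.0]
grip_width: 0.0521
grip_force: 0.0
```

Run:
```python
from h import *
W=cloud(snap('top','top9'))
r=np.hypot(W[...,0]-.5555,W[...,1]-.309); m=(W[...,2]>.2)&(W[...,2]<.222)&(r>.012)&(r<.028); P=W[m]
print(len(P),np.linalg.lstsq(np.c_[P[:,:2]-[.5555,.309],np.ones(len(P))],P[:,2],rcond=None)[0].round(4),P[:,2].std())
m=(W[...,2]>.205)&(W[...,2]<.22)&(r<.04); print(cv2.minEnclosingCircle(W[m][:,:2].astype(np.float32)))
```

```text
439 [0.0013 0.006  0.2114] 0.0014120305195078268
((0.556142270565033, 0.30907130241394043), 0.030460858717560768)
```

View pics/top9.png

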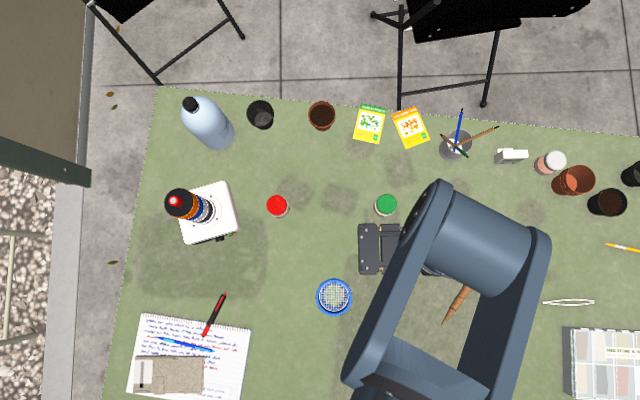

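The lid disc reads z = 0.211 (0.212 expected), level and on the tower axis. In the picture the jars and pot have not moved: red (277,205), green (386,205), pot (322,115). The arm is clear of the tower, so I'm handing in.

```bash
python3 -c "
from rig import *
print(hand_in())"
```

```text
the job is handed in; nothing more can be done
None
```

The pan, white, blue and orange sieves and the black lid are stacked in the shaker socket, measured home and level, and the job was handed in at about 35 s; the jars and clay pot measured in place, and the arm never went near the tape roll (hidden by the arm in the last picture).

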